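Snap the lids on two cap tubs

TASK

Take the spanner off the larger cap tub and lay it flat on the bench, clear of the tubs and lids, and shut both tubs, each with the lid that fits it, pressing each lid down until it has snapped fully home and sits level on the rim. Leave the tubs standing on the bench, and do not knock or push the two bottles and the beaker round the work.

Things in the scene. Friction and masses are not known exactly. Their poses are not given: they have to be found in the camera images.
- tub_large: larger open grey plastic tub, loose, holding a few black bottle caps (up to z = 26 mm); 108 x 72 mm outside (x, y), 62 mm high, 0.8 kg; 6 mm walls, round rim; on the outside of each long wall two sprung snap ribs stand 4 mm proud, 13 mm under the rim. Origin: centre of underside; z up, x along the long side
- tub_small: smaller open grey plastic tub, loose, holding a few black bottle caps (up to z = 26 mm); 84 x 52 mm outside (x, y), 52 mm high, 0.8 kg; 6 mm walls, round rim; on the outside of each long wall two sprung snap ribs stand 4 mm proud, 13 mm under the rim. Origin: centre of underside; z up, x along the long side
- lid_large: larger grey snap lid, 123 x 87 mm (x, y), 80 g; 22 mm skirt goes outside the larger tub's rim, 1.5 mm play. Origin: centre of skirt's lower edge; z up, x along long side. Flat top at z = 26 mm, central grip rib 52 (x) x 14 (y) mm up to z = 54 mm. Origin above tub's origin: 52 mm laid loosely on the snap ribs, 40 mm when pressed home (needs 10 to 20 N)
- lid_small: smaller grey snap lid, 99 x 67 mm (x, y), 80 g; 22 mm skirt goes outside the smaller tub's rim, 1.5 mm play. Origin: centre of skirt's lower edge; z up, x along long side. Flat top at z = 26 mm, central grip rib 52 (x) x 14 (y) mm up to z = 54 mm. Origin above tub's origin: 42 mm laid loosely on the snap ribs, 30 mm when pressed home (needs 10 to 20 N)
- spanner: steel open-ended spanner, 200 mm long, 8 mm thick, shank 14 mm wide, lying flat across the long rims of the larger tub. Origin: middle of the shank's underside; z up; the shank runs along the direction that lies 0.51 rad anticlockwise (seen from above) from its own y axis
- bottle_mid: black glass bottle standing among the tubs and lids, 58 mm diameter, 281 mm high; origin: centre of its underside; not to be disturbed
- bottle_left: black glass bottle standing to the left of the work, 58 mm diameter, 281 mm high; origin: centre of its underside; not to be disturbed
- beaker: steel beaker standing behind the work, 70 mm diameter, 94 mm high; origin: centre of its underside; not to be disturbed

How it is judged:
By the outcome, as a careful person would: the job done as asked, in the order asked, and still so for the second after the job is handed in, with the robot touching nothing.
It also fails if it takes over 72 s, if anything falls off the work surface, if the arm or the gripper's body presses on something with over 40 N, if the wrist force passes 120 N, or if a joint passes its speed limit or range.

ROBOT

A 7-joint arm with a two-finger parallel gripper is mounted at the origin on a cart in front of the work surface, level with it; the furniture and walls round the work are solid. World frame = base frame: x ahead of the robot, y to its left, z up, the work surface at z = 0. Lengths are in mm, angles in rad, forces in N, time in s.
With the tool pointing down it reaches from about 400 to 875 mm from the base axis. Payload 4.4 kg.
Tool frame: the origin (TCP) lies on the centre line of the jaws, within the pads' length; the fingertips stand 14 mm ahead of it and the grasp point (between the pads) lies 5 mm behind it (tips_ahead is the distance from the TCP to the fingertips, in mm); z points along the fingers, y is the line along which they close (so a half turn about z gives the same grasp; the last joint's range is limited). The gripper opens to 85 mm and grips with 20 to 120 N. Pads are 22 mm wide; open, the fingers measure 114 mm over their backs; the gripper's body (76 mm by 85 mm) begins 54 mm behind the grasp point. The pads swing forward as they close: fully open they stand 13 mm farther back than shut.
Start: joints at [1.147, 0.628, 0.038, 1.517, -0.027, 0.996, -0.02], TCP at [227.667, -608.839, 245.313] pointing down, gripper open.
Joint ranges: [-3.06, 3.06], [-0.37, 2.12], [-1.25, 1.32], [0.18, 2.47], [-1.1, 4.24], [0.23, 1.98], [-2.94, 2.94]. Speed limits (rad/s): [2.57, 2.57, 3.14, 3.14, 3.14, 3.14, 3.14].

INTERFACE

Orientations are given as [roll, pitch, yaw] about the fixed x, y, z axes, in that order (R = Rz(yaw) Ry(pitch) Rx(roll)).
In Python, from cell import * gives the robot as it stands.
- The arm moves only by the tool move_arm, never from a script. Its argument "rows" is text: rows parted by semicolons, each of 7 numbers parted by spaces: the shift along the tool's x, y, z scaled (see below), then the turn, a rotation vector about the tool's x, y, z scaled (see below), then the closure, from -1 (fully open) to 1 (shut). A call has 1 to 12 rows; each row is the pose to reach, as a shift and turn from the pose commanded when the call began, along the tool's axes at that moment; what a row does not reach only later rows make up. The controller multiplies each number of a shift by 0.3 m and each number of a turn by pi/2 rad. A row lasts 1/12 s, in which the tool goes at most 41.7 mm and 7.16 degrees, less where a joint would pass 70% of its speed; a pose out of reach is approached as far as the arm can. A call with a number of a shift or a turn outside -1 to 1 is refused whole. A call with a gripper value outside its range is refused whole. The fingers move at their own pace and stop on an object; the grip force is fixed at half the most. Time passes only in rows, so rows that repeat a pose let the fingers close. It gives the time, the measured TCP pose, the force, the opening and the grip force at its end, in the units of the state.
- read_state(): the state, without advancing time (a new reading comes with each control period).
- get_image(name): name is "scene" or "side" or "wrist"; returns a dict with "img" (384x512x3 uint8, red, green, blue), "vfov" (degrees; the focal length in pixels is half the picture's height over the tangent of half this angle, whatever the lens; pixels are square), "cx", "cy" (the principal point, pixels), "extrinsics" (4x4, takes a point from camera to world coordinates); the wrist camera has in their place "T_tool_cam" (4x4, takes a point from camera to tool coordinates, whose origin is the TCP and whose axes are the flange's). Camera axes: x right, y up, looking along -z (the intrinsics and any distortion apply to the point x, -y, -z); pixel columns grow to the right and rows downward; lengths in mm; the calibration is good to about 2 mm. The wrist camera is an equidistant fisheye: a pixel r from the principal point sees the ray r / f radians off the axis. A picture is of the moment at which its call begins: read the wrist's pose just before it. There is no depth.
- finish_job(): hands the job in; it is judged then, once.
The state is a dict: "clock": time; "qpos": joint angles; "qd": joint speeds; "tau": joint torques, N m; "eef_pos": TCP position; "tool_rot": TCP orientation; "force": force on the tool from outside, world axes, zero at the start; "torque": the same for the moment, N m; "width": finger opening in mm; "gripper_force": force on a finger pad.
Only numpy, scipy, OpenCV 4.12 (cv2) and the standard library are available. Lean on these libraries where they do the work, as an engineer would, in place of code of your own. Each camera call takes 0.05 s, during which the arm holds its last target. There are 200 camera calls.

## Working session

There is one attempt and no reset: what is moved stays moved. The work goes in short steps, Python scripts to look and compute and a tool call to move; the robot and the scene stay as the last step left them, time stands still between calls to the robot, and variables do not carry over. Pictures are saved under pics/ and viewed, at most 10 in all, crops included, and the job is handed in when it is done.

Besides the shell and the picture viewer there is one more tool, called after ">>>" as name(argument=value, ...) on one line, values as JSON. move_arm: Moves the arm, as the interface text tells. Its arguments: {"type":"object","properties":{"rows":{"type":"string"}},"required":["rows"]}

```bash
mkdir -p pics; ls
cat > h.py <<'E'
from cell import *
import numpy as np, cv2
from scipy.spatial.transform import Rotation as R
def cam(name):
    s=read_state(); d=get_image(name); d['name']=name
    if 'T_tool_cam' in d:
        T=np.eye(4); T[:3,:3]=R.from_euler('xyz',s['tool_rot']).as_matrix(); T[:3,3]=s['eef_pos']
        d['E']=T@np.array(d['T_tool_cam'])
    else: d['E']=np.array(d['extrinsics'])
    d['f']=d['img'].shape[0]/2/np.tan(np.radians(d['vfov'])/2)
    return d
def ray(d,u,v):
    x,y=(u-d['cx'])/d['f'],(v-d['cy'])/d['f']
    if d['name']=='wrist':
        r=np.hypot(x,y)+1e-12; k=np.array([x/r*np.sin(r),-y/r*np.sin(r),-np.cos(r)])
    else: k=np.array([x,-y,-1.])
    k=d['E'][:3,:3]@k; return d['E'][:3,3],k/np.linalg.norm(k)
def onz(d,u,v,z):
    o,k=ray(d,u,v); return o+k*(z-o[2])/k[2]
def proj(d,p):
    E=d['E']; c=E[:3,:3].T@(np.asarray(p,float)-E[:3,3])
    if d['name']=='wrist':
        t=np.arctan2(np.hypot(c[0],c[1]),-c[2]); n=np.hypot(c[0],c[1])+1e-12
        return d['cx']+d['f']*t*c[0]/n, d['cy']-d['f']*t*c[1]/n
    return d['cx']+d['f']*c[0]/-c[2], d['cy']-d['f']*c[1]/-c[2]
def tri(rs):
    A=np.zeros((3,3));b=np.zeros(3)
    for o,k in rs:
        P=np.eye(3)-np.outer(k,k);A+=P;b+=P@o
    return np.linalg.solve(A,b)
def save(d,fn,crop=None,s=1):
    im=d['img'][:,:,::-1]
    if crop: im=im[crop[1]:crop[3],crop[0]:crop[2]]
    cv2.imwrite('pics/'+fn,cv2.resize(im,None,fx=s,fy=s,interpolation=cv2.INTER_CUBIC))
E
cat > look.py <<'E'
from h import *
import pickle,sys
t=sys.argv[1]
ds={n:cam(n) for n in sys.argv[2:]}
pickle.dump(ds,open(f'{t}.pkl','wb'))
for n,d in ds.items(): save(d,f'{t}_{n}.png',s=1.5)
s=read_state(); print({k:np.round(s[k],3).tolist() for k in s})
for n,d in ds.items(): print(n,d['vfov'],d['cx'],d['cy'],np.round(d['E'],3).tolist(),[k for k in d])
E
python3 look.py a scene side wrist
```

```text
pics
{'clock': 0.15, 'qpos': [1.147, 0.629, 0.038, 1.518, -0.027, 0.996, -0.02], 'qd': [-0.001, -0.002, 0.001, -0.004, -0.001, -0.0, -0.001], 'tau': [0.002, -56.38, 1.228, -19.365, 0.011, 0.007, -0.0], 'eef_pos': [227.515, -608.416, 244.612], 'tool_rot': [-3.14, -0.0, 0.358], 'force': [0.005, -0.486, 0.05], 'torque': [0.035, 0.007, -0.008], 'gripper_force': 0.0, 'width': 85.407}
scene 53.80175126790016 257.5244352296605 186.2196987453569 [[-0.726, 0.532, -0.435, 150.995], [-0.688, -0.568, 0.452, 443.883], [-0.006, 0.628, 0.778, 759.082], [0.0, 0.0, 0.0, 1.0]] ['img', 'vfov', 'cx', 'cy', 'extrinsics', 'name', 'E', 'f']
side 52.35339714185419 254.4679873221276 189.92657642628808 [[0.962, 0.137, -0.235, 358.369], [-0.271, 0.42, -0.866, -711.158], [-0.02, 0.897, 0.441, 475.877], [0.0, 0.0, 0.0, 1.0]] ['img', 'vfov', 'cx', 'cy', 'extrinsics', 'name', 'E', 'f']
wrist 65.70646984690485 259.52799116439684 187.77522273137288 [[0.35, 0.89, 0.291, 302.146], [-0.937, 0.333, 0.106, -580.075], [-0.002, -0.31, 0.951, 374.361], [0.0, 0.0, 0.0, 1.0]] ['img', 'vfov', 'cx', 'cy', 'T_tool_cam', 'name', 'E', 'f']
```

View pics/a_scene.png

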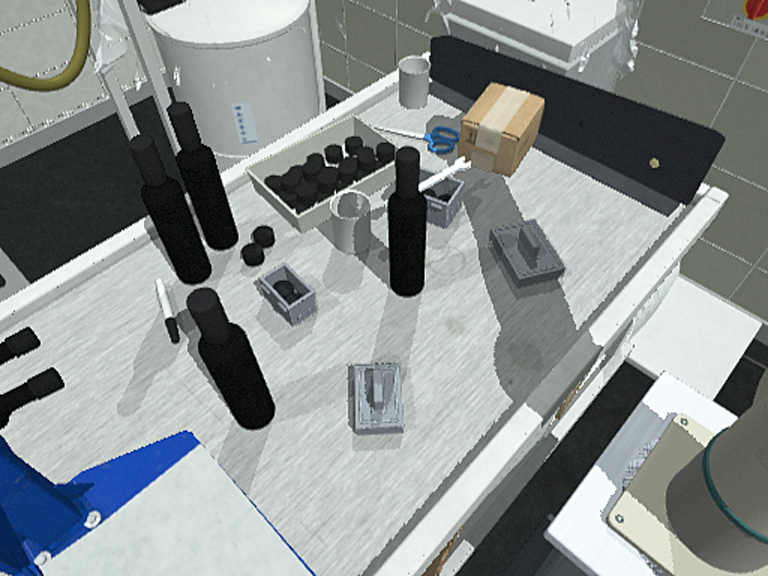

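View pics/a_side.png

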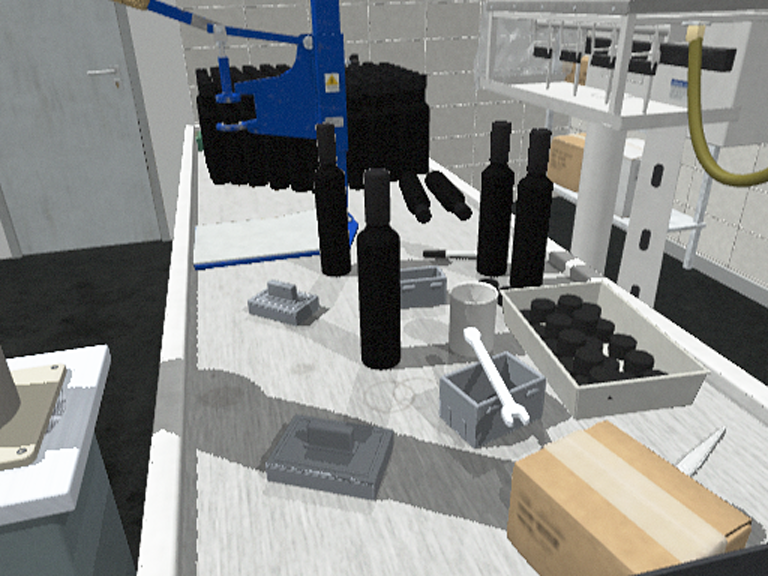

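The scene view shows lid_small at (377,398), tub_small at (288,292), lid_large at (527,250), bottle_mid's base at (407,290), and tub_large, partly hidden, at (440,195). The side view shows tub_large at (492,395) with the spanner from (470,335) to (515,415). These are pixels of the 1.5x pictures.

```bash
cat > m1.py <<'E'
from h import *
import pickle
ds=pickle.load(open('a.pkl','rb'))
def q(n,l,z,t):
    P=np.array([onz(ds[n],u/1.5,v/1.5,z)[:2] for u,v in l]); print(t,n,P.round().tolist(),'c',P.mean(0).round(),'edges',[(round(float(np.hypot(*e))),round(float(np.degrees(np.arctan2(e[1],e[0]))))) for e in np.roll(P,-1,0)-P])
q('side',[(440,378),(510,354),(545,375),(478,405)],62,'tubL')
q('scene',[(259,276),(284,263),(317,292),(293,307)],52,'tubS')
q('scene',[(490,235),(533,220),(564,265),(522,283)],22,'lidL')
q('side',[(290,416),(393,432),(380,485),(263,457)],24,'lidL')
q('scene',[(349,364),(399,362),(403,425),(355,427)],24,'lidS')
q('side',[(470,333),(515,415)],70,'span')
for n,l in dict(scene=[(407,290),(250,425)],side=[(381,362),(335,273),(471,348)]).items(): q(n,l,0,'bases')
q('scene',[(350,247)],0,'beaker')
s=read_state();Rt=R.from_euler('xyz',s['tool_rot']).as_matrix()
T=np.array(get_image('wrist')['T_tool_cam']);print(T.round(3).tolist())
E
python3 m1.py
```

```text
tubL side [[577.0, -165.0], [681.0, -142.0], [700.0, -197.0], [599.0, -227.0]] c [ 639. -183.] edges [(107, 12), (58, -71), (105, -164), (65, 110)]
tubS scene [[701.0, 168.0], [692.0, 123.0], [608.0, 126.0], [614.0, 171.0]] c [654. 147.] edges [(46, -100), (84, 178), (45, 83), (87, -2)]
lidL scene [[498.0, -184.0], [464.0, -267.0], [364.0, -213.0], [394.0, -132.0]] c [ 430. -199.] edges [(90, -112), (113, 152), (86, 70), (116, -26)]
lidL side [[397.0, -135.0], [507.0, -199.0], [471.0, -274.0], [358.0, -197.0]] c [ 433. -201.] edges [(128, -30), (83, -116), (136, 146), (73, 58)]
lidS scene [[491.0, 172.0], [439.0, 119.0], [368.0, 188.0], [414.0, 236.0]] c [428. 179.] edges [(74, -134), (100, 136), (66, 46), (100, -39)]
span side [[648.0, -91.0], [625.0, -263.0]] c [ 636. -177.] edges [(174, -97), (174, 83)]
bases scene [[534.0, -4.0], [534.0, 329.0]] c [534. 163.] edges [(334, 90), (334, -90)]
bases side [[542.0, -21.0], [541.0, 301.0], [682.0, -25.0]] c [588.  85.] edges [(322, 90), (356, -67), (139, 178)]
beaker scene [[674.0, -7.0]] c [674.  -7.] edges [(0, 0)]
[[-0.0, 0.951, 0.31, 79.832], [1.0, 0.0, 0.001, -0.552], [0.001, 0.31, -0.951, -129.863], [0.0, 0.0, 0.0, 1.0]]
```

View pics/a_wrist.png

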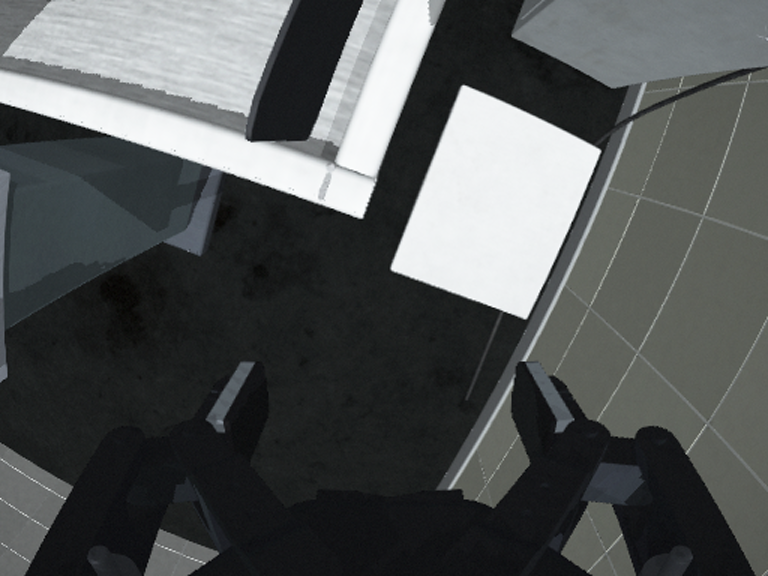

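```bash
cat > go.py <<'E'
# usage: go.py x y z yawdeg -> numbers of shift/turn from commanded pose (cmd.json), tool pointing down
import sys,json,numpy as np
from scipy.spatial.transform import Rotation as R
c=json.load(open('cmd.json'))   # x y z yaw(deg)
def Rm(y): return (R.from_euler('z',y,degrees=True)*R.from_euler('x',180,degrees=True))
for a in sys.argv[1:]:
    t=np.array([float(v) for v in a.split(',')])
    s=Rm(c[3]).as_matrix().T@(t[:3]-c[:3]); w=-((t[3]-c[3]+180)%360-180)
    n=np.round(s/300,3); m=round(w/90,3)
    print(*n,0,0,m,'| rows>=',max(np.linalg.norm(s)/41.7,abs(w)/7.16).round(1))
p=np.array(c[:3])+Rm(c[3]).as_matrix()@(n*300); json.dump([*p,c[3]-m*90],open('cmd.json','w'))
E
python3 -c "
import json,numpy as np;json.dump([227.667,-608.839,245.313,np.degrees(0.358)],open('cmd.json','w'))"
python3 go.py 227,-608,345,20.5 390,-370,345,48
python3 go.py 550,-130,345,74
python3 - <<'E'
from h import *
import pickle
ds=pickle.load(open('a.pkl','rb'))
for n,l in dict(side=[(512,560,0),(512,470,80),(745,520,80),(600,424,80),(197,380,0),(195,520,0)],scene=[(460,160,0),(500,175,0),(535,160,0),(670,213,0),(430,80,0),(395,560,0),(680,215,0)]).items():
    for u,v,z in l: print(n,u,v,z,onz(ds[n],u/1.5,v/1.5,z).round())
E
```

```text
-0.001 -0.003 -0.332 0 0 0.0 | rows>= 2.4
0.786 -0.556 -0.332 0 0 -0.305 | rows>= 7.3
0.951 -0.14 -0.0 0 0 -0.289 | rows>= 6.9
side 512 560 0 [ 570. -377.    0.]
side 512 470 80 [ 579. -345.   80.]
side 745 520 80 [ 737. -453.   80.]
side 600 424 80 [ 694. -313.   80.]
side 197 380 0 [284.  13.  -0.]
side 195 520 0 [ 283. -242.    0.]
scene 460 160 0 [ 682. -331.    0.]
scene 500 175 0 [ 594. -350.    0.]
scene 535 160 0 [ 569. -437.    0.]
scene 670 213 0 [ 295. -480.    0.]
scene 430 80 0 [ 920. -514.    0.]
scene 395 560 0 [263. 317.   0.]
scene 680 215 0 [ 279. -488.    0.]
```

>>> move_arm(rows="0 0 -0.332 0 0 0 -1;0 0 -0.332 0 0 0 -1;0 0 -0.332 0 0 0 -1;0.786 -0.556 -0.332 0 0 -0.305 -1;0.786 -0.556 -0.332 0 0 -0.305 -1;0.786 -0.556 -0.332 0 0 -0.305 -1;0.786 -0.556 -0.332 0 0 -0.305 -1;0.786 -0.556 -0.332 0 0 -0.305 -1;0.786 -0.556 -0.332 0 0 -0.305 -1;0.786 -0.556 -0.332 0 0 -0.305 -1;0.786 -0.556 -0.332 0 0 -0.305 -1;0.786 -0.556 -0.332 0 0 -0.305 -1")

```text
clock: 1.2
eef_pos: [391.8, -367.6, 345.1]
tool_rot: [3.142, -0.001, 0.843]
force: [-0.8, -0.6, 0.3]
width: 85.6
gripper_force: 0.0
```

>>> move_arm(rows="0.951 -0.14 0 0 0 -0.289 -1;0.951 -0.14 0 0 0 -0.289 -1;0.951 -0.14 0 0 0 -0.289 -1;0.951 -0.14 0 0 0 -0.289 -1;0.951 -0.14 0 0 0 -0.289 -1;0.951 -0.14 0 0 0 -0.289 -1;0.951 -0.14 0 0 0 -0.289 -1;0.951 -0.14 0 0 0 -0.289 -1;0.951 -0.14 0 0 0 -0.289 -1")

```text
clock: 1.95
eef_pos: [550.8, -129.1, 344.5]
tool_rot: [-3.141, -0.0, 1.294]
force: [0.3, -0.6, -1.3]
width: 85.4
gripper_force: 0.0
```

```bash
python3 look.py b wrist; cat cmd.json
```

```text
{'clock': 2.0, 'qpos': [0.39, 0.422, -0.306, 1.614, 0.138, 1.128, -0.231], 'qd': [0.034, -0.011, 0.03, 0.011, 0.004, 0.002, -0.002], 'tau': [-2.205, -45.723, -3.748, -20.919, -0.233, -0.081, -0.02], 'eef_pos': [549.795, -131.388, 344.429], 'tool_rot': [-3.141, 0.001, 1.29], 'force': [-0.68, -0.7, -0.86], 'torque': [-0.027, -0.024, 0.006], 'gripper_force': 0.0, 'width': 85.482}
wrist 65.70646984690485 259.52799116439684 187.77522273137288 [[0.962, 0.26, 0.085, 572.712], [-0.274, 0.915, 0.297, -52.073], [-0.001, -0.309, 0.951, 474.349], [0.0, 0.0, 0.0, 1.0]] ['img', 'vfov', 'cx', 'cy', 'T_tool_cam', 'name', 'E', 'f']
[549.9207167647189, -129.9730431204785, 344.913, 73.97188906568346]
```

View pics/b_wrist.png

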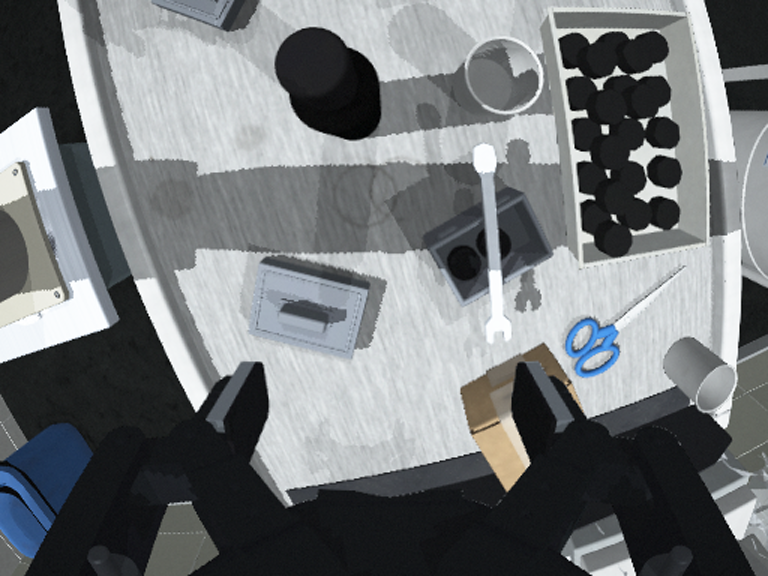

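The view from above shows the spanner from (484,158) to (498,330), the tub_large rim with corners near (425,240), (508,188), (553,247) and (468,308), and lid_large at (310,305) with its rib at (302,315). Next I'll measure these with masks.

```bash
cat > m2.py <<'E'
from h import *
import pickle
d=pickle.load(open('b.pkl','rb'))['wrist']; im=d['img'].astype(int)
r,g,b=im[...,0],im[...,1],im[...,2]
for n,u,v in [('shank',490,230),('head',485,158),('bench',420,330),('benchsh',280,210),('lidtop',340,300),('ribtop',300,310),('tubrim',455,225),('lidskirt',300,350)]:
    print(n,im[int(v/1.5),int(u/1.5)])
blue=((b-r)>8)&(r<170)
out=np.zeros(im.shape,np.uint8); out[blue]=(200,120,0)
br=(im.min(2)>215); out[br]=(255,255,255)
big=cv2.resize(np.hstack([out[80:250,150:400],]),None,fx=3,fy=3,interpolation=0)
src=cv2.resize(d['img'][80:250,150:400,::-1],None,fx=3,fy=3,interpolation=cv2.INTER_CUBIC)
cv2.imwrite('pics/b_m.png',np.vstack([src,cv2.resize(out[80:250,150:400],None,fx=1,fy=1)[:,:,::-1].repeat(3,1)[:0]]) if 0 else src)
cv2.imwrite('pics/b_mask.png',big)
E
python3 m2.py
```

```text
shank [178 187 196]
head [250 252 253]
bench [214 220 220]
benchsh [118 123 124]
lidtop [153 161 174]
ribtop [61 64 70]
tubrim [61 65 71]
lidskirt [182 186 187]
```

View pics/b_m.png

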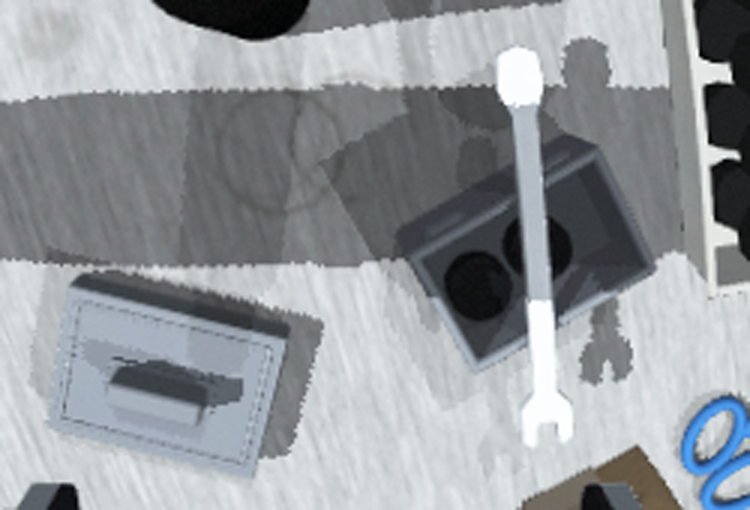

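```bash
cat > m3.py <<'E'
from h import *
import pickle
d=pickle.load(open('b.pkl','rb'))['wrist']; ds=pickle.load(open('a.pkl','rb'))
def px(U,V): return 150+(U+.5)/3-.5, 80+(V+.5)/3-.5
def q(l,z,t):
    P=np.array([onz(d,*px(*p),z)[:2] for p in l]); print(t,P.round(1).tolist(),'c',P.mean(0).round(1),'edges',[(round(float(np.hypot(*e)),1),round(float(np.degrees(np.arctan2(e[1],e[0]))),1)) for e in np.roll(P,-1,0)-P])
tub=[(411,247),(598,150),(655,268),(478,370)]; lid=[(70,288),(288,335),(254,475),(48,425)]
q(tub,62,'tub'); q(lid,26,'lid'); q([(527,120),(538,280)],70,'shank'); q([(520,78),(547,415)],70,'span'); q([(519,47),(547,440)],70,'tips')
sd,sc=ds['side'],ds['scene']
def two(t,p,n,u,v): print(t,tri([ray(d,*px(*p)),ray(ds[n],u/1.5,v/1.5)]).round(1))
two('tub',tub[0],'side',440,378);two('tub',tub[1],'side',510,354);two('tub',tub[2],'side',545,375);two('tub',tub[3],'side',478,405)
for i,p in enumerate([(490,235),(533,220),(564,265),(522,283)]): two('lid-scene',lid[[1,2,3,0][i]],'scene',*p)
for i,p in enumerate([(290,416),(393,432),(380,485),(263,457)]): two('lid-side',lid[i],'side',*p)
two('ring',(520,78),'side',469,335);two('open',(547,415),'side',513,413)
E
python3 m3.py
```

```text
tub [[583.5, -154.3], [682.6, -131.9], [699.9, -196.9], [600.4, -224.2]] c [ 641.6 -176.8] edges [(101.6, 12.7), (67.3, -75.1), (103.2, -164.6), (71.9, 103.6)]
lid [[404.0, -134.2], [509.6, -191.8], [466.7, -266.7], [361.2, -206.2]] c [ 435.4 -199.7] edges [(120.3, -28.6), (86.3, -119.8), (121.6, 150.2), (83.8, 59.3)]
shank [[650.4, -108.5], [638.4, -184.2]] c [ 644.4 -146.3] edges [(76.7, -99.0), (76.7, 81.0)]
span [[651.9, -88.8], [628.9, -254.7]] c [ 640.4 -171.8] edges [(167.5, -97.9), (167.5, 82.1)]
tips [[655.0, -74.9], [626.3, -268.6]] c [ 640.7 -171.7] edges [(195.8, -98.4), (195.8, 81.6)]
tub [ 582.3 -155.6   54.6]
tub [ 685.3 -133.5   55.4]
tub [ 700.  -196.9   61.9]
tub [ 600.3 -224.7   60.5]
lid-scene [ 506.5 -198.6    4.5]
lid-scene [ 465.  -270.1   19. ]
lid-scene [ 362.4 -205.7   29.7]
lid-scene [ 397.7 -138.    12.5]
lid-side [ 399.4 -134.2   22. ]
lid-side [ 508.7 -193.8   19.4]
lid-side [ 468.5 -269.8   21.2]
lid-side [ 360.5 -204.6   29.7]
ring [650.3 -88.5  65.5]
open [ 628.2 -255.9   66.6]
```

```bash
python3 go.py 640.5,-172,130,81.8 640.5,-172,72,81.8; cat cmd.json; echo; python3 go.py 640.5,-172,130,81.8 560,-210,130,90 540,-225,70,90 540,-225,17,90
```

```text
-0.051 0.329 0.716 0 0 -0.087 | rows>= 5.7
-0.051 0.329 0.91 0 0 -0.087 | rows>= 7.0
[640.5594201344487, -171.9302290539291, 71.91300000000001, 81.80188906568345]
-0.0 -0.0 -0.194 0 0 0.0 | rows>= 1.4
-0.164 -0.248 -0.194 0 0 -0.091 | rows>= 2.6
-0.223 -0.307 0.006 0 0 -0.091 | rows>= 2.7
-0.223 -0.307 0.183 0 0 -0.091 | rows>= 3.0
```

>>> move_arm(rows="-0.051 0.329 0.3 0 0 -0.087 0.1;-0.051 0.329 0.5 0 0 -0.087 0.1;-0.051 0.329 0.716 0 0 -0.087 0.1;-0.051 0.329 0.716 0 0 -0.087 0.1;-0.051 0.329 0.716 0 0 -0.087 0.1;-0.051 0.329 0.716 0 0 -0.087 0.1;-0.051 0.329 0.8 0 0 -0.087 0.1;-0.051 0.329 0.86 0 0 -0.087 0.1;-0.051 0.329 0.91 0 0 -0.087 0.1;-0.051 0.329 0.91 0 0 -0.087 0.1;-0.051 0.329 0.91 0 0 -0.087 0.1")

```text
clock: 2.92
eef_pos: [639.2, -175.0, 71.2]
tool_rot: [-3.139, 0.002, 1.424]
force: [-0.3, -0.8, 0.0]
width: 38.4
gripper_force: 0.0
```

>>> move_arm(rows="0 0 0 0 0 0 1;0 0 0 0 0 0 1;0 0 0 0 0 0 1;0 0 0 0 0 0 1;0 0 0 0 0 0 1;0 0 0 0 0 0 1")

```text
clock: 3.42
eef_pos: [641.5, -173.0, 73.5]
tool_rot: [3.139, 0.001, 1.427]
force: [-0.6, -0.7, 7.5]
width: 10.2
gripper_force: 59.4
```

Run:
```python
from h import *
import pickle
a=cam('side'); w=cam('wrist'); pickle.dump([a,w],open('c.pkl','wb'))
A=cv2.resize(a['img'][180:310,260:400,::-1],None,fx=2.85,fy=2.85,interpolation=2)
W=cv2.resize(w['img'][100:340,130:400,::-1],(400,370),interpolation=2)
A=cv2.resize(A,(398,370)); cv2.imwrite('pics/c.png',np.hstack([A,W])); print(read_state()['width'],read_state()['force'])
```

```text
10.474333780318478 [-1.07665458 -1.92325702  6.44603408]
```

View pics/c.png

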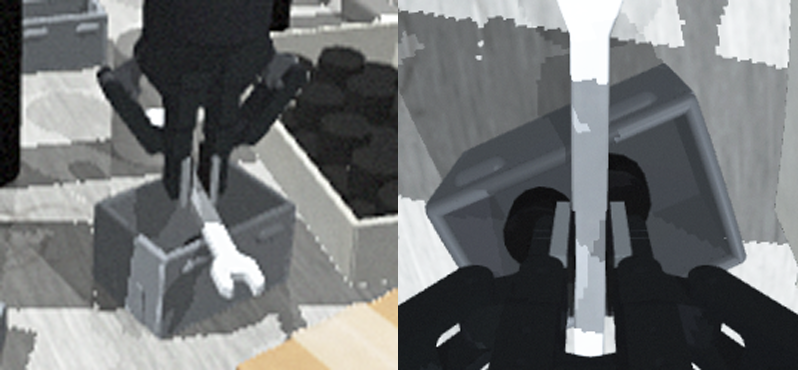

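Spanner sits between the pads in both views. I'll lift a little to test the hold.

>>> move_arm(rows="0 0 -0.03 0 0 0 1;0 0 -0.06 0 0 0 1;0 0 -0.09 0 0 0 1;0 0 -0.1 0 0 0 1;0 0 -0.1 0 0 0 1;0 0 -0.1 0 0 0 1")

```text
clock: 4.02
eef_pos: [640.7, -172.0, 102.2]
tool_rot: [3.141, 0.0, 1.428]
force: [-0.5, -0.3, -0.4]
width: 10.7
gripper_force: 58.6
```

Run:
```python
from h import *
import pickle
a=cam('side'); w=cam('wrist'); pickle.dump([a,w],open('d.pkl','wb'))
A=cv2.resize(a['img'][150:310,260:400,::-1],(398,455),interpolation=2)
W=cv2.resize(w['img'][80:340,130:400,::-1],(400,455),interpolation=2)
cv2.imwrite('pics/d.png',np.hstack([A,W])); print(read_state()['width'],read_state()['force'],read_state()['eef_pos'])
```

```text
10.301478926033628 [ 0.27380297 -0.10013011 -1.07030446] [ 640.28727191 -171.91327356  101.528536  ]
```

View pics/d.png

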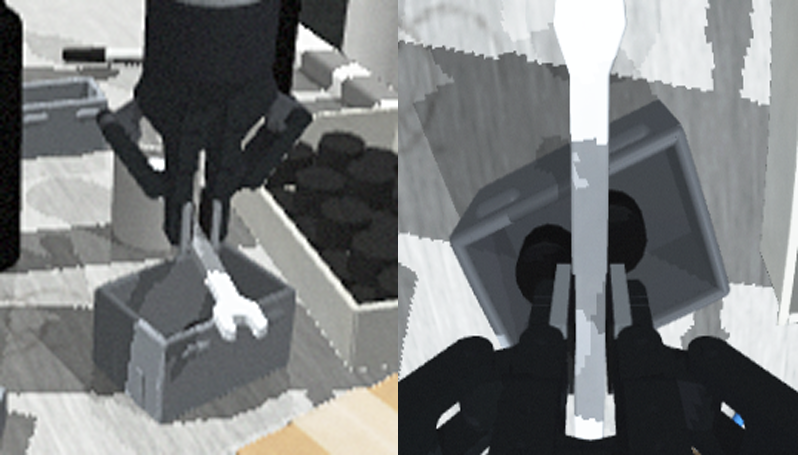

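```bash
echo '[640.56,-171.93,101.9,81.8]'>cmd.json;  python3 go.py 640.5,-172,130,81.8 540,-225,130,90 540,-225,60,90 540,-225,17,90;cat cmd.json
```

```text
-0.0 -0.0 -0.094 0 0 -0.0 | rows>= 0.7
-0.223 -0.307 -0.094 0 0 -0.091 | rows>= 2.8
-0.223 -0.307 0.14 0 0 -0.091 | rows>= 2.9
-0.223 -0.307 0.283 0 0 -0.091 | rows>= 3.4
[539.8597334684939, -225.00990505345348, 17.0, 89.99]
```

>>> move_arm(rows="0 0 -0.094 0 0 0 1;-0.08 -0.1 -0.094 0 0 -0.03 1;-0.16 -0.2 -0.094 0 0 -0.06 1;-0.223 -0.307 -0.094 0 0 -0.091 1;-0.223 -0.307 -0.094 0 0 -0.091 1;-0.223 -0.307 0 0 0 -0.091 1;-0.223 -0.307 0.1 0 0 -0.091 1;-0.223 -0.307 0.18 0 0 -0.091 1;-0.223 -0.307 0.23 0 0 -0.091 1;-0.223 -0.307 0.26 0 0 -0.091 1;-0.223 -0.307 0.283 0 0 -0.091 1;-0.223 -0.307 0.283 0 0 -0.091 1")

```text
clock: 5.12
eef_pos: [539.5, -224.7, 15.9]
tool_rot: [-3.14, -0.001, 1.571]
force: [-0.1, -0.2, -0.6]
width: 10.5
gripper_force: 58.9
```

>>> move_arm(rows="0 0 0.004 0 0 0 1;0 0 0.008 0 0 0 1;0 0 0.008 0 0 0 1")

```text
clock: 5.37
eef_pos: [540.5, -225.3, 15.4]
tool_rot: [3.14, 0.001, 1.57]
force: [-0.4, -0.4, -1.2]
width: 10.3
gripper_force: 58.9
```

>>> move_arm(rows="0 0 0 0 0 0 0.4;0 0 0 0 0 0 0.4;0 0 0 0 0 0 0.4;0 0 -0.05 0 0 0 0.3;0 0 -0.15 0 0 0 0.3;0 0 -0.35 0 0 0 -1;0 0 -0.5 0 0 0 -1;0 0 -0.5 0 0 0 -1;0 0 -0.5 0 0 0 -1")

```text
clock: 6.12
eef_pos: [543.4, -226.1, 170.5]
tool_rot: [3.131, 0.004, 1.57]
force: [0.5, -0.6, -0.4]
width: 76.9
gripper_force: 0.0
```

```bash
echo '[539.86,-225.0,164.6,90]'>cmd.json;  python3 go.py 550,-70,250,85; cat cmd.json
```

```text
0.517 0.034 -0.285 0 0 0.056 | rows>= 4.3
[550.0600000000001, -69.9, 250.09999999999997, 84.96]
```

```bash
echo '[539.86,-225.0,164.6,90]'>cmd.json;  python3 go.py 636,-176,215,151; cat cmd.json; echo; python3 go.py 430,-198,190,151;  cat cmd.json
```

```text
0.163 0.32 -0.168 0 0 -0.678 | rows>= 8.5
[635.86, -176.10000000000002, 215.0, 151.02]
0.565 -0.396 0.083 0 0 0.0 | rows>= 5.0
[430.02417435316534, -197.90144216068884, 190.1, 151.02]
```

>>> move_arm(rows="0.163 0.32 -0.168 0 0 -0.678 -1;0.163 0.32 -0.168 0 0 -0.678 -1;0.163 0.32 -0.168 0 0 -0.678 -1;0.163 0.32 -0.168 0 0 -0.678 -1;0.163 0.32 -0.168 0 0 -0.678 -1;0.163 0.32 -0.168 0 0 -0.678 -1;0.163 0.32 -0.168 0 0 -0.678 -1;0.163 0.32 -0.168 0 0 -0.678 -1;0.163 0.32 -0.168 0 0 -0.678 -1;0.163 0.32 -0.168 0 0 -0.678 -1;0.163 0.32 -0.168 0 0 -0.678 -1")

```text
clock: 7.03
eef_pos: [635.6, -176.3, 214.4]
tool_rot: [-3.141, -0.001, 2.633]
force: [-0.3, -0.8, -0.4]
width: 85.3
gripper_force: 0.0
```

```bash
sleep 0; python3 look.py e1 wrist|cut -c1-400
```

```text
{'clock': 7.083, 'qpos': [0.583, 0.746, -0.64, 1.507, 0.486, 1.052, 0.889], 'qd': [-0.005, -0.006, 0.005, -0.003, 0.001, 0.001, 0.005], 'tau': [0.138, -57.677, -8.742, -17.7, 0.019, 0.007, 0.019], 'eef_pos': [635.673, -176.33, 214.55], 'tool_rot': [-3.141, -0.001, 2.633], 'force': [0.795, -0.43, -0.284], 'torque': [0.04, 0.007, 0.026], 'gripper_force': 0.0, 'width': 85.285}
wrist 65.70646984690485 259.52799116439684 187.77522273137288 [[0.487, -0.831, -0.27, 566.417], [0.873, 0.463, 0.15, -137.057], [0.0, -0.308, 0.951, 344.331], [0.0, 0.0, 0.0, 1.0]] ['img', 'vfov', 'cx', 'cy', 'T_tool_cam', 'name', 'E', 'f']
```

>>> move_arm(rows="0.565 -0.396 0.083 0 0 0 -1;0.565 -0.396 0.083 0 0 0 -1;0.565 -0.396 0.083 0 0 0 -1;0.565 -0.396 0.083 0 0 0 -1;0.565 -0.396 0.083 0 0 0 -1;0.565 -0.396 0.083 0 0 0 -1;0.565 -0.396 0.083 0 0 0 -1;0.565 -0.396 0.083 0 0 0 -1")

```text
clock: 7.75
eef_pos: [431.1, -198.2, 190.7]
tool_rot: [3.141, 0.002, 2.634]
force: [1.8, 0.4, 0.7]
width: 85.5
gripper_force: 0.0
```

```bash
python3 look.py e2 wrist|cut -c1-400
python3 - <<'E'
import cv2,numpy as np
a=cv2.imread('pics/e1_wrist.png');b=cv2.imread('pics/e2_wrist.png')
g=lambda i:cv2.resize(i,(512,384),interpolation=3)[0:300]
cv2.imwrite('pics/e.png',np.vstack([cv2.resize(i,(512,384),interpolation=3)[0:290,:] for i in (a,b)]))
E
```

```text
{'clock': 7.8, 'qpos': [0.836, 0.536, -0.67, 2.041, 0.498, 0.726, 0.917], 'qd': [-0.01, 0.011, -0.007, -0.014, 0.001, 0.007, 0.004], 'tau': [0.589, -41.552, -5.797, -12.853, 0.008, 0.083, -0.008], 'eef_pos': [431.906, -198.02, 190.702], 'tool_rot': [3.141, 0.003, 2.635], 'force': [-0.459, 0.534, 0.094], 'torque': [-0.027, 0.028, -0.02], 'gripper_force': 0.0, 'width': 85.185}
wrist 65.70646984690485 259.52799116439684 187.77522273137288 [[0.486, -0.83, -0.272, 361.534], [0.874, 0.462, 0.151, -158.889], [0.001, -0.311, 0.95, 320.359], [0.0, 0.0, 0.0, 1.0]] ['img', 'vfov', 'cx', 'cy', 'T_tool_cam', 'name', 'E', 'f']
```

View pics/e.png

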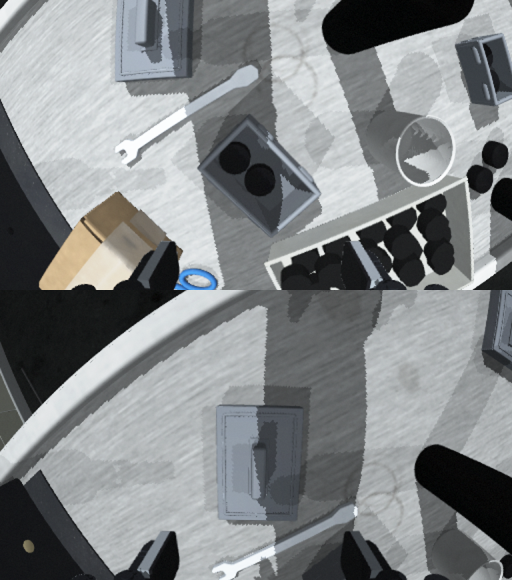

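The spanner lies flat on the bench. Tub_large is at (260,175) in the upper picture and lid_large at (260,463) in the lower one. Now fit their edges.

```bash
cat > edges.py <<'E'
from h import *
import pickle
def mask(d,thr=.075):
    im=cv2.resize(d['img'],None,fx=4,fy=4,interpolation=cv2.INTER_LINEAR).astype(np.float32)
    im=cv2.GaussianBlur(im,(0,0),3); r,b=im[...,0],im[...,2]
    return (((b-r)/(b+1)>thr)&(b<215)).astype(np.uint8)
def fit(d,c,yaw,L,W,ztop,znear,thr=.075,tol=9,fill=True,dbg=None,it=3):
    """edges of a box near c,yaw: far edges on z=ztop, near edges on z=znear; returns local offsets"""
    m=mask(d,thr); m=cv2.morphologyEx(m,cv2.MORPH_CLOSE,np.ones((9,9)))
    u,v=proj(d,[*c,ztop]); 
    cs,_=cv2.findContours(m,cv2.RETR_EXTERNAL,cv2.CHAIN_APPROX_NONE)
    cs=[k for k in cs if cv2.contourArea(k)>2000]
    k=min(cs,key=lambda k:-cv2.pointPolygonTest(k,(4*u+1.5,4*v+1.5),True))
    px=(k[:,0,:].astype(float)-1.5)/4
    if dbg: 
        im=d['img'][:,:,::-1].copy(); cv2.drawContours(im,[np.round(px).astype(np.int32)],-1,(0,0,255),1); cv2.imwrite(dbg,im)
    Pt=np.array([onz(d,*p,ztop)[:2] for p in px]);Pn=np.array([onz(d,*p,znear)[:2] for p in px])
    cam_=d['E'][:2,3]; c=np.array(c,float)
    for _ in range(it):
        a=np.radians(yaw);ex=np.array([np.cos(a),np.sin(a)]);ey=np.array([-ex[1],ex[0]])
        res={};ang=[]
        for nm,n,t,h,l in [('+x',ex,ey,L/2,W/2),('-x',-ex,ey,L/2,W/2),('+y',ey,ex,W/2,L/2),('-y',-ey,ex,W/2,L/2)]:
            far=(cam_-c)@n<h
            P=Pt if far else Pn
            q=(P-c)@n-h; s=(P-c)@t
            ok=(abs(q)<tol)&(abs(s)<l-10)
            if ok.sum()<15: continue
            ln=cv2.fitLine(P[ok].astype(np.float32),cv2.DIST_HUBER,0,.01,.01).ravel()
            dr=ln[:2]*np.sign(ln[:2]@t); mid=(ln[2:]-c)@n-h+ -((ln[2:]-c)@t)*(dr@n)/(dr@t)
            an=np.degrees(np.arctan2(dr@(-n if nm in('+x','-y') else n),dr@t)) 
            # angle of edge relative to expected, anticlockwise
            cr=t[0]*dr[1]-t[1]*dr[0]; an=np.degrees(np.arcsin(cr))
            res[nm]=(round(float(mid),2),round(float(an),2),'far' if far else 'near',int(ok.sum()))
        if _<it-1:
            w=[(r[1],l) for (kk,r),l in zip(res.items(),[1]*4)]
            yaw+=np.median([r[1] for r in res.values()])
            for A,B,e in(('+x','-x',ex),('+y','-y',ey)):
                f=[(r,res[r][0]*(1 if r==A else -1)) for r in (A,B) if r in res]
                if f: c=c+e*np.mean([x[1] for x in f])
    return c.round(1),round(yaw,2),res
E
cat > m4.py <<'E'
from edges import *
e1=pickle.load(open('e1.pkl','rb'))['wrist'];e2=pickle.load(open('e2.pkl','rb'))['wrist'];b=pickle.load(open('b.pkl','rb'))['wrist']
for th in(.065,.08,.095):
    print('lid e2',fit(e2,(435,-200),-29,123,87,26,0,th,dbg='pics/dbg1.png'))
    print('lid b',fit(b,(435,-200),-29,123,87,26,0,th))
    print('tub e1',fit(e1,(641,-178),14,108,72,61,0,th,dbg='pics/dbg2.png'))
    print('tub b',fit(b,(641,-178),14,108,72,61,0,th))
E
python3 m4.py
```

```text
lid e2 (array([ 434.6, -200.7]), np.float64(-30.24), {'+x': (0.15, 0.25, 'far', 242), '-x': (0.15, 0.08, 'near', 250), '+y': (0.28, -0.19, 'far', 379), '-y': (0.28, -0.08, 'far', 380)})
lid b (array([ 434.3, -200.9]), np.float64(-30.25), {'+x': (0.49, 0.14, 'far', 143), '-x': (0.48, -0.34, 'far', 146), '+y': (-0.11, 0.08, 'near', 236), '-y': (-0.12, -0.08, 'far', 232)})
tub e1 (array([ 640.5, -178.6]), np.float64(14.8), {'+x': (0.4, 0.27, 'far', 151), '-x': (0.42, -0.46, 'near', 141), '+y': (0.09, -0.37, 'near', 228), '-y': (0.12, 0.61, 'far', 259)})
tub b (array([ 640.6, -177.9]), np.float64(15.01), {'+x': (0.2, -0.3, 'far', 121), '-x': (0.2, -0.31, 'far', 117), '+y': (-0.08, 0.83, 'near', 190), '-y': (0.02, 0.27, 'far', 213)})
lid e2 (array([ 434.6, -200.7]), np.float64(-30.22), {'+x': (-0.19, 0.19, 'far', 243), '-x': (-0.19, 0.07, 'near', 250), '+y': (-0.16, -0.21, 'far', 379), '-y': (-0.16, -0.07, 'far', 380)})
lid b (array([ 434.3, -200.9]), np.float64(-30.26), {'+x': (-0.17, 0.04, 'far', 144), '-x': (-0.17, -0.25, 'far', 147), '+y': (-0.89, 0.08, 'near', 236), '-y': (-0.87, -0.
[... 415 characters left out ...]
.6, -200.6]), np.float64(-30.26), {'+x': (-0.62, 0.02, 'far', 243), '-x': (-0.62, 0.01, 'near', 250), '+y': (-0.59, -0.22, 'far', 379), '-y': (-0.59, -0.01, 'far', 380)})
lid b (array([ 434.4, -200.9]), np.float64(-30.24), {'+x': (-0.84, 0.06, 'far', 143), '-x': (-0.83, -0.21, 'far', 146), '+y': (-1.62, 0.03, 'near', 236), '-y': (-1.62, -0.03, 'far', 233)})
tub e1 (array([ 640.6, -178.6]), np.float64(14.8), {'+x': (-0.55, 0.21, 'far', 152), '-x': (-0.53, -0.38, 'near', 141), '+y': (-0.88, -0.21, 'near', 233), '-y': (-0.92, 0.51, 'far', 256)})
tub b (array([ 641.1, -175.9]), np.float64(15.16), {'-x': (0.02, 0.04, 'far', 116), '+y': (-3.86, -0.24, 'near', 149), '-y': (-3.48, 5.97, 'far', 72)})
```

```bash
python3 go.py 434.6,-200.7,70,149.76 434.6,-200.7,42,149.76; cat cmd.json; echo; python3 go.py 434.6,-200.7,160,149.76 640.6,-178.5,160,194.85; cat cmd.json
```

```text
-0.018 -0.001 0.4 0 0 0.014 | rows>= 2.9
-0.018 -0.001 0.494 0 0 0.014 | rows>= 3.6
[434.6026830413127, -200.7802019965486, 41.900000000000006, 149.76000000000002]
0.0 0.0 -0.394 0 0 0.0 | rows>= 2.8
-0.556 0.41 -0.394 0 0 -0.501 | rows>= 6.3
[640.6507628302761, -178.52197171467475, 160.10000000000002, 194.85000000000002]
```

>>> move_arm(rows="-0.018 -0.001 0.1 0 0 0.014 -0.3;-0.018 -0.001 0.22 0 0 0.014 -0.3;-0.018 -0.001 0.32 0 0 0.014 -0.3;-0.018 -0.001 0.4 0 0 0.014 -0.3;-0.018 -0.001 0.44 0 0 0.014 -0.3;-0.018 -0.001 0.47 0 0 0.014 -0.3;-0.018 -0.001 0.494 0 0 0.014 -0.3;-0.018 -0.001 0.494 0 0 0.014 -0.3;-0.018 -0.001 0.494 0 0 0.014 -0.3")

```text
clock: 8.55
eef_pos: [435.6, -200.7, 42.1]
tool_rot: [3.141, 0.001, 2.614]
force: [0.2, 0.2, -0.2]
width: 55.8
gripper_force: 0.0
```

>>> move_arm(rows="0 0 0 0 0 0 1;0 0 0 0 0 0 1;0 0 0 0 0 0 1;0 0 0 0 0 0 1;0 0 0 0 0 0 1;0 0 0 0 0 0 1;0 0 0 0 0 0 1")

```text
clock: 9.13
eef_pos: [435.1, -201.2, 42.7]
tool_rot: [-3.142, 0.001, 2.613]
force: [-0.9, -0.0, 4.8]
width: 12.8
gripper_force: 59.4
```

>>> move_arm(rows="0 0 -0.13 0 0 0 1;0 0 -0.27 0 0 0 1;0 0 -0.394 0 0 0 1;-0.556 0.41 -0.394 0 0 -0.501 1;-0.556 0.41 -0.394 0 0 -0.501 1;-0.556 0.41 -0.394 0 0 -0.501 1;-0.556 0.41 -0.394 0 0 -0.501 1;-0.556 0.41 -0.394 0 0 -0.501 1;-0.556 0.41 -0.394 0 0 -0.501 1;-0.556 0.41 -0.394 0 0 -0.501 1;-0.556 0.41 -0.394 0 0 -0.501 1;-0.556 0.41 -0.394 0 0 -0.501 1")

```text
clock: 10.13
eef_pos: [640.2, -178.9, 159.7]
tool_rot: [3.141, -0.001, -2.884]
force: [-0.2, -0.7, -1.3]
width: 12.8
gripper_force: 58.9
```

```bash
python3 look.py f wrist|cut -c1-420
python3 - <<'E'
from edges import *
d=pickle.load(open('f.pkl','rb'))['wrist']
for z in (0,): 
  for th in (.065,.08): print(fit(d,(640.6,-178.5),14.85,123,87,144,118,th,dbg='pics/dbg3.png'))
E
python3 go.py 640.6,-178.5,110,194.85  640.6,-178.5,94,194.85
```

```text
{'clock': 10.183, 'qpos': [0.666, 0.87, -0.814, 1.537, 0.698, 1.045, 1.496], 'qd': [0.001, -0.009, 0.002, 0.002, -0.001, -0.001, 0.002], 'tau': [-0.194, -59.652, -12.476, -15.591, 0.009, -0.007, 0.012], 'eef_pos': [640.143, -179.051, 160.003], 'tool_rot': [-3.141, -0.001, -2.884], 'force': [1.298, 0.315, -1.0], 'torque': [-0.003, -0.004, 0.032], 'gripper_force': 58.935, 'width': 12.903}
wrist 65.70646984690485 259.52799116439684 187.77522273137288 [[-0.254, -0.92, -0.299, 563.589], [0.967, -0.241, -0.079, -198.483], [0.001, -0.309, 0.951, 289.674], [0.0, 0.0, 0.0, 1.0]] ['img', 'vfov', 'cx', 'cy', 'T_tool_cam', 'name', 'E', 'f']
(array([ 637.9, -178.9]), np.float64(14.65), {'-x': (0.0, -0.01, 'near', 460), '+y': (-0.3, 0.03, 'far', 559), '-y': (-0.26, 0.0, 'far', 561)})
(array([ 638.3, -178.8]), np.float64(14.76), {'-x': (0.09, 0.12, 'near', 460), '+y': (-0.51, 0.0, 'far', 560), '-y': (-0.51, -0.18, 'far', 559)})
0.0 0.0 0.167 0 0 0.0 | rows>= 1.2
0.0 0.0 0.22 0 0 0.0 | rows>= 1.6
```

>>> move_arm(rows="-0.004 0 0.06 0 0 0 1;-0.004 0 0.12 0 0 0 1;-0.004 0 0.16 0 0 0 1;-0.004 0 0.18 0 0 0 1;-0.004 0 0.19 0 0 0 1;-0.004 0 0.2 0 0 0 1;-0.004 0 0.2 0 0 0 1")

```text
clock: 10.77
eef_pos: [642.0, -178.3, 100.3]
tool_rot: [-3.142, 0.0, -2.883]
force: [-1.1, -0.8, -1.1]
width: 12.8
gripper_force: 58.9
```

>>> move_arm(rows="0 0 0.01 0 0 0 1;0 0 0.02 0 0 0 1;0 0 0.03 0 0 0 1;0 0 0.03 0 0 0 1")

```text
clock: 11.1
eef_pos: [642.7, -178.5, 93.2]
tool_rot: [-3.14, 0.001, -2.883]
force: [-1.8, -0.2, 9.5]
width: 12.9
gripper_force: 60.4
```

>>> move_arm(rows="0 0 0.01 0 0 0 1;0 0 0.02 0 0 0 1;0 0 0.03 0 0 0 1;0 0 0.035 0 0 0 1;0 0 0.04 0 0 0 1;0 0 0.04 0 0 0 1;0 0 0.04 0 0 0 1")

```text
clock: 11.68
eef_pos: [642.4, -178.5, 82.7]
tool_rot: [-3.139, 0.001, -2.883]
force: [-7.5, -0.6, 21.0]
width: 12.8
gripper_force: 62.2
```

>>> move_arm(rows="0.002 0 0.005 0 0 0 1;0.004 0 0.012 0 0 0 1;0.004 0 0.015 0 0 0 1;0.004 0 0.015 0 0 0 1")

```text
clock: 12.02
eef_pos: [642.4, -178.5, 82.6]
tool_rot: [-3.137, 0.003, -2.884]
force: [-14.0, -1.3, 44.1]
width: 12.9
gripper_force: 65.6
```

>>> move_arm(rows="0 0 -0.025 0 0 0 1;0 0 -0.025 0 0 0 1;0 0 -0.025 0 0 0 0.3;0 0 -0.025 0 0 0 0.3;0 0 -0.025 0 0 0 -0.2;0 0 -0.05 0 0 0 -0.2;0 0 -0.15 0 0 0 -0.3;0 0 -0.3 0 0 0 -0.5;0 0 -0.45 0 0 0 -1;0 0 -0.5 0 0 0 -1;0 0 -0.5 0 0 0 -1")

```text
clock: 12.93
eef_pos: [644.3, -177.8, 231.5]
tool_rot: [-3.138, 0.01, -2.883]
force: [0.7, 0.3, -0.8]
width: 85.3
gripper_force: 0.0
```

```bash
python3 look.py g side wrist scene|cut -c1-420
python3 - <<'E'
from edges import *
d=pickle.load(open('g.pkl','rb'))['wrist']
print(fit(d,(640.6,-178.5),14.85,123,87,66,40,.07,dbg='pics/dbg3.png'))
E
echo '[641.0,-178.4,224.6,194.85]'>cmd.json
```

```text
{'clock': 13.083, 'qpos': [0.682, 0.804, -0.856, 1.478, 0.637, 1.154, 1.545], 'qd': [-0.001, 0.026, 0.016, 0.018, 0.003, 0.001, 0.001], 'tau': [-0.281, -59.92, -12.629, -17.702, -0.012, -0.05, 0.005], 'eef_pos': [640.318, -178.819, 224.239], 'tool_rot': [-3.142, -0.001, -2.883], 'force': [-0.717, -0.974, -1.047], 'torque': [0.007, 0.057, 0.003], 'gripper_force': 0.0, 'width': 85.259}
side 52.35339714185419 254.4679873221276 189.92657642628808 [[0.962, 0.137, -0.235, 358.369], [-0.271, 0.42, -0.866, -711.158], [-0.02, 0.897, 0.441, 475.877], [0.0, 0.0, 0.0, 1.0]] ['img', 'vfov', 'cx', 'cy', 'extrinsics', 'name', 'E', 'f']
wrist 65.70646984690485 259.52799116439684 187.77522273137288 [[-0.256, -0.917, -0.305, 565.217], [0.967, -0.243, -0.079, -197.824], [-0.002, -0.315, 0.949, 357.685], [0.0, 0.0, 0.0, 1.0]] ['img', 'vfov', 'cx', 'cy', 'T_tool_cam', 'name', 'E', 'f']
scene 53.80175126790016 257.5244352296605 186.2196987453569 [[-0.726, 0.532, -0.435, 150.995], [-0.688, -0.568, 0.452, 443.883], [-0.006, 0.628, 0.778, 759.082], [0.0, 0.0, 0.0, 1.0]] ['img', 'vfov', 'cx', 'cy', 'extrinsics', 'name', 'E', 'f']
(array([ 640.7, -178.3]), np.float64(14.88), {'+x': (-0.05, -0.05, 'far', 246), '-x': (-0.09, 0.29, 'near', 253), '+y': (0.01, -0.12, 'far', 387), '-y': (0.01, -0.07, 'far', 387)})
```

```bash
python3 - <<'E'
from h import *
import pickle
d=pickle.load(open('a.pkl','rb'))['scene']
for u,v in [(195,278),(222,243),(172,335),(250,420)]: print(onz(d,u/1.5,v/1.5,0).round())
E
python3 go.py 640,-178,345,194.85 430,-178,345,165; cat cmd.json; echo; python3 go.py 430,100,345,138;cat cmd.json; echo; python3 go.py 425,179,215,138;cat cmd.json;echo; python3 go.py 650,148,215,138;cat cmd.json
```

```text
[818. 226.   0.]
[851. 145.   0.]
[746. 320.   0.]
[540. 325.   0.]
0.003 0.002 -0.401 0 0 -0.0 | rows>= 2.9
0.68 0.182 -0.401 0 0 0.332 | rows>= 5.8
[429.82017941548924, -177.90666654900815, 344.9, 164.97]
0.24 0.895 -0.0 0 0 0.3 | rows>= 6.7
[429.91198669176856, 100.07937909253849, 344.90000000000003, 137.97]
0.188 0.184 0.433 0 0 -0.0 | rows>= 3.6
[424.97586761933104, 178.84253499999767, 215.00000000000003, 137.97]
-0.626 0.426 0.0 0 0 -0.0 | rows>= 5.4
[650.0372578561005, 148.0358697359261, 215.00000000000006, 137.97]
```

>>> move_arm(rows="0.003 0 -0.14 0 0 0 -1;0.003 0 -0.28 0 0 0 -1;0.003 0 -0.401 0 0 0 -1;0.15 0.04 -0.401 0 0 0.07 -1;0.3 0.09 -0.401 0 0 0.15 -1;0.42 0.12 -0.401 0 0 0.21 -1;0.55 0.15 -0.401 0 0 0.28 -1;0.68 0.182 -0.401 0 0 0.332 -1;0.68 0.182 -0.401 0 0 0.332 -1;0.68 0.182 -0.401 0 0 0.332 -1")

```text
clock: 13.92
eef_pos: [426.5, -179.0, 343.8]
tool_rot: [-3.139, -0.004, 2.877]
force: [1.0, 0.8, 0.5]
width: 85.6
gripper_force: 0.0
```

>>> move_arm(rows="0.24 0.895 0 0 0 0.3 -1;0.24 0.895 0 0 0 0.3 -1;0.24 0.895 0 0 0 0.3 -1;0.24 0.895 0 0 0 0.3 -1;0.24 0.895 0 0 0 0.3 -1;0.24 0.895 0 0 0 0.3 -1;0.24 0.895 0 0 0 0.3 -1;0.24 0.895 0 0 0 0.3 -1;0.24 0.895 0 0 0 0.3 -1")

```text
clock: 14.67
eef_pos: [430.4, 103.6, 344.6]
tool_rot: [3.14, -0.002, 2.416]
force: [-0.5, -1.0, 0.0]
width: 85.3
gripper_force: 0.0
```

>>> move_arm(rows="0.188 0.184 0.433 0 0 0 -1;0.188 0.184 0.433 0 0 0 -1;0.188 0.184 0.433 0 0 0 -1;0.188 0.184 0.433 0 0 0 -1;0.188 0.184 0.433 0 0 0 -1;0.188 0.184 0.433 0 0 0 -1;0.188 0.184 0.433 0 0 0 -1")

```text
clock: 15.25
eef_pos: [425.9, 177.8, 215.3]
tool_rot: [3.142, 0.0, 2.406]
force: [0.3, -0.2, 1.0]
width: 85.3
gripper_force: 0.0
```

```bash
python3 look.py h1 wrist|cut -c1-420;  python3 - <<'E'
from edges import *
d=pickle.load(open('h1.pkl','rb'))['wrist']
for th in (.065,.08): print(fit(d,(428,179),-42,99,67,26,0,th,it=4,tol=10))
E
```

```text
{'clock': 15.3, 'qpos': [0.08, 0.497, -0.76, 2.044, 0.486, 0.783, -0.14], 'qd': [0.009, -0.016, -0.004, 0.004, 0.002, -0.003, -0.008], 'tau': [-0.541, -37.874, -6.341, -14.219, -0.006, -0.001, 0.012], 'eef_pos': [426.223, 177.727, 215.858], 'tool_rot': [3.14, 0.001, 2.405], 'force': [0.134, -0.952, 0.392], 'torque': [0.005, 0.017, 0.025], 'gripper_force': 0.0, 'width': 85.647}
wrist 65.70646984690485 259.52799116439684 187.77522273137288 [[0.671, -0.705, -0.23, 367.114], [0.741, 0.638, 0.207, 231.829], [0.0, -0.31, 0.951, 345.184], [0.0, 0.0, 0.0, 1.0]] ['img', 'vfov', 'cx', 'cy', 'T_tool_cam', 'name', 'E', 'f']
(array([427.8, 179.7]), np.float64(-43.36), {'+x': (0.43, 0.3, 'far', 162), '-x': (0.42, 0.21, 'near', 162), '+y': (0.49, -0.22, 'far', 275), '-y': (0.49, -0.21, 'far', 275)})
(array([427.8, 179.7]), np.float64(-43.37), {'+x': (-0.06, 0.28, 'far', 162), '-x': (-0.05, 0.22, 'near', 163), '+y': (0.06, -0.31, 'far', 275), '-y': (0.06, -0.22, 'far', 275)})
```

>>> move_arm(rows="-0.626 0.426 0 0 0 0 -1;-0.626 0.426 0 0 0 0 -1;-0.626 0.426 0 0 0 0 -1;-0.626 0.426 0 0 0 0 -1;-0.626 0.426 0 0 0 0 -1;-0.626 0.426 0 0 0 0 -1;-0.626 0.426 0 0 0 0 -1;-0.626 0.426 0 0 0 0 -1;-0.626 0.426 0 0 0 0 -1")

```text
clock: 16.05
eef_pos: [649.4, 147.1, 216.0]
tool_rot: [3.141, -0.0, 2.407]
force: [0.3, -0.2, 0.0]
width: 85.5
gripper_force: 0.0
```

```bash
python3 look.py h2 wrist|cut -c1-420;  python3 - <<'E'
from edges import *
d=pickle.load(open('h2.pkl','rb'))['wrist']
for th in (.065,.08): print(fit(d,(654,147),-1,84,52,51,0,th,it=4,tol=10))
a=cv2.imread('pics/h1_wrist.png');b=cv2.imread('pics/h2_wrist.png')
cv2.imwrite('pics/h.png',np.vstack([cv2.resize(i,(512,384),interpolation=3)[0:290,:] for i in (a,b)]))
E
```

```text
{'clock': 16.1, 'qpos': [0.118, 0.769, -0.705, 1.487, 0.535, 1.084, 0.135], 'qd': [-0.011, -0.003, 0.0, 0.008, 0.005, -0.004, -0.002], 'tau': [0.587, -57.708, -9.406, -17.857, 0.061, -0.005, 0.003], 'eef_pos': [649.091, 147.497, 216.079], 'tool_rot': [3.141, 0.0, 2.408], 'force': [-0.606, 0.363, 0.291], 'torque': [0.01, 0.018, 0.037], 'gripper_force': 0.0, 'width': 85.107}
wrist 65.70646984690485 259.52799116439684 187.77522273137288 [[0.671, -0.705, -0.23, 590.517], [0.742, 0.638, 0.207, 200.952], [0.001, -0.309, 0.951, 345.864], [0.0, 0.0, 0.0, 1.0]] ['img', 'vfov', 'cx', 'cy', 'T_tool_cam', 'name', 'E', 'f']
(array([658.5, 149.7]), np.float64(-5.04), {'+x': (0.44, 0.2, 'far', 96), '-x': (0.44, -0.2, 'near', 91), '+y': (0.86, -2.03, 'near', 177), '-y': (0.87, 0.32, 'far', 190)})
(array([658.5, 149.8]), np.float64(-4.99), {'+x': (0.04, 0.19, 'far', 96), '-x': (0.03, -0.19, 'near', 90), '+y': (0.49, -2.95, 'near', 178), '-y': (0.5, 0.72, 'far', 190)})
```

View pics/h.png

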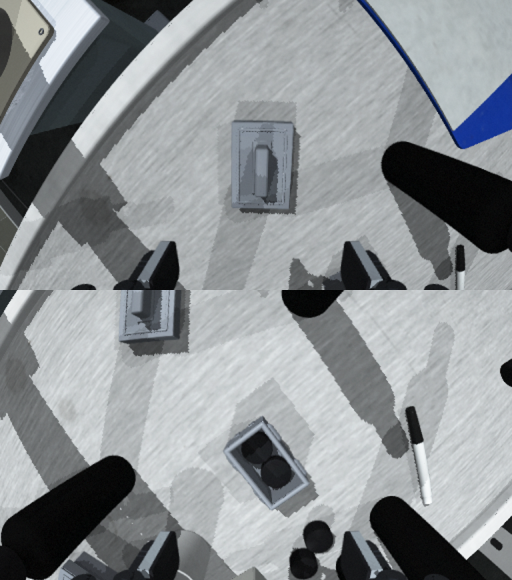

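The upper picture shows lid_small at (263,166) and the lower one tub_small at (265,462). The way between them is free.

```bash
python3 go.py 427.8,179.7,140,136.63 427.8,179.7,70,136.63; cat cmd.json; echo; python3 go.py 427.8,179.7,42,136.63;cat cmd.json; echo;  python3 go.py 427.8,179.7,160,136.63 658.5,149.5,160,175.15;cat cmd.json
```

```text
0.621 -0.418 0.25 0 0 0.015 | rows>= 5.7
0.621 -0.418 0.483 0 0 0.015 | rows>= 6.4
[427.69690626923193, 179.6209620458699, 70.10000000000002, 136.62]
-0.0 0.0 0.094 0 0 -0.0 | rows>= 0.7
[427.69690626923193, 179.6209620458699, 41.90000000000002, 136.62]
-0.0 0.0 -0.394 0 0 -0.0 | rows>= 2.8
-0.628 0.455 -0.394 0 0 -0.428 | rows>= 6.3
[658.3815716202762, 149.4316398958656, 160.10000000000002, 175.14]
```

>>> move_arm(rows="0.621 -0.418 0 0 0 0.015 -0.3;0.621 -0.418 0 0 0 0.015 -0.3;0.621 -0.418 0.05 0 0 0.015 -0.3;0.621 -0.418 0.1 0 0 0.015 -0.3;0.621 -0.418 0.15 0 0 0.015 -0.3;0.621 -0.418 0.25 0 0 0.015 -0.3;0.621 -0.418 0.35 0 0 0.015 -0.3;0.621 -0.418 0.43 0 0 0.015 -0.3;0.621 -0.418 0.483 0 0 0.015 -0.3;0.621 -0.418 0.483 0 0 0.015 -0.3;0.621 -0.418 0.483 0 0 0.015 -0.3")

```text
clock: 17.02
eef_pos: [426.7, 179.5, 70.6]
tool_rot: [-3.141, -0.0, 2.386]
force: [0.7, 0.9, 0.7]
width: 55.7
gripper_force: 0.0
```

>>> move_arm(rows="0 0 0.05 0 0 0 -0.3;0 0 0.08 0 0 0 -0.3;0 0 0.094 0 0 0 -0.3;0 0 0.094 0 0 0 -0.3;0 0 0.094 0 0 0 -0.3;0 0 0.094 0 0 0 1;0 0 0.094 0 0 0 1;0 0 0.094 0 0 0 1;0 0 0.094 0 0 0 1;0 0 0.094 0 0 0 1;0 0 0.094 0 0 0 1;0 0 0.094 0 0 0 1")

```text
clock: 18.02
eef_pos: [427.8, 179.5, 42.4]
tool_rot: [3.141, 0.001, 2.384]
force: [-1.4, 0.1, 5.0]
width: 13.0
gripper_force: 59.0
```

>>> move_arm(rows="0 0 -0.13 0 0 0 1;0 0 -0.27 0 0 0 1;0 0 -0.394 0 0 0 1;-0.628 0.455 -0.394 0 0 -0.428 1;-0.628 0.455 -0.394 0 0 -0.428 1;-0.628 0.455 -0.394 0 0 -0.428 1;-0.628 0.455 -0.394 0 0 -0.428 1;-0.628 0.455 -0.394 0 0 -0.428 1;-0.628 0.455 -0.394 0 0 -0.428 1;-0.628 0.455 -0.394 0 0 -0.428 1;-0.628 0.455 -0.394 0 0 -0.428 1;-0.628 0.455 -0.394 0 0 -0.428 1")

```text
clock: 19.02
eef_pos: [656.7, 149.6, 159.6]
tool_rot: [-3.141, -0.002, 3.057]
force: [0.3, -0.9, -0.6]
width: 13.3
gripper_force: 58.8
```

```bash
python3 look.py k wrist|cut -c1-420
python3 - <<'E'
from edges import *
d=pickle.load(open('k.pkl','rb'))['wrist']
for th in (.065,.08): print(fit(d,(658.5,149.5),-4.85,99,67,144,118,th))
E
```

```text
{'clock': 19.067, 'qpos': [0.178, 0.894, -0.85, 1.508, 0.726, 1.078, 0.647], 'qd': [-0.005, -0.013, -0.001, 0.004, 0.005, 0.001, 0.004], 'tau': [0.675, -60.084, -12.682, -15.725, 0.068, 0.007, -0.004], 'eef_pos': [656.544, 149.884, 159.95], 'tool_rot': [-3.141, -0.002, 3.058], 'force': [-0.271, -0.174, -1.081], 'torque': [-0.004, 0.039, 0.012], 'gripper_force': 58.787, 'width': 12.486}
wrist 65.70646984690485 259.52799116439684 187.77522273137288 [[0.085, -0.948, -0.306, 577.951], [0.996, 0.081, 0.026, 156.991], [0.001, -0.308, 0.952, 289.603], [0.0, 0.0, 0.0, 1.0]] ['img', 'vfov', 'cx', 'cy', 'T_tool_cam', 'name', 'E', 'f']
(array([651. , 150.8]), np.float64(-4.8), {'-x': (-0.0, -1.92, 'near', 347), '+y': (-0.25, -0.0, 'far', 522), '-y': (-0.26, -0.01, 'far', 525)})
(array([650.6, 150.8]), np.float64(-4.87), {'-x': (-0.0, -0.98, 'near', 348), '+y': (-0.47, 0.0, 'far', 525), '-y': (-0.46, 0.12, 'far', 530)})
```

>>> move_arm(rows="0 0 0.06 0 0 0 1;0 0 0.12 0 0 0 1;0 0 0.17 0 0 0 1;0 0 0.2 0 0 0 1;0 0 0.2 0 0 0 1;0 0 0.2 0 0 0 1;0 0 0.2 0 0 0 1")

```text
clock: 19.65
eef_pos: [658.6, 149.8, 101.1]
tool_rot: [3.141, 0.001, 3.057]
force: [-0.1, -0.1, -0.6]
width: 12.9
gripper_force: 58.8
```

>>> move_arm(rows="0 0 0.01 0 0 0 1;0 0 0.02 0 0 0 1;0 0 0.03 0 0 0 1;0 0 0.04 0 0 0 1;0 0 0.04 0 0 0 1")

```text
clock: 20.07
eef_pos: [657.9, 148.9, 87.4]
tool_rot: [-3.141, -0.001, 3.056]
force: [-0.3, -0.3, -0.9]
width: 13.1
gripper_force: 58.8
```

Below the rim with no force, so the lid is over the rim. I'll press now.

>>> move_arm(rows="0 0 0.01 0 0 0 1;0 0 0.02 0 0 0 1;0 0 0.03 0 0 0 1;0 0 0.04 0 0 0 1;0 0 0.05 0 0 0 1;0 0 0.06 0 0 0 1;0 0 0.065 0 0 0 1;0 0 0.065 0 0 0 1;0 0 0.065 0 0 0 1")

```text
clock: 20.82
eef_pos: [659.1, 149.2, 72.4]
tool_rot: [-3.141, 0.003, 3.056]
force: [-5.6, -4.2, 22.1]
width: 13.2
gripper_force: 62.2
```

>>> move_arm(rows="0 0 0.005 0 0 0 1;0 0 0.01 0 0 0 1;0 0 0.015 0 0 0 1;0 0 0.015 0 0 0 1")

```text
clock: 21.15
eef_pos: [659.2, 149.3, 72.3]
tool_rot: [-3.139, 0.004, 3.055]
force: [-13.3, -8.2, 47.2]
width: 13.0
gripper_force: 65.9
```

>>> move_arm(rows="0 0 -0.025 0 0 0 1;0 0 -0.025 0 0 0 1;0 0 -0.025 0 0 0 0.3;0 0 -0.025 0 0 0 0.3;0 0 -0.025 0 0 0 -0.2;0 0 -0.05 0 0 0 -0.2;0 0 -0.15 0 0 0 -0.3;0 0 -0.3 0 0 0 -0.5;0 0 -0.45 0 0 0 -1;0 0 -0.5 0 0 0 -1;0 0 -0.5 0 0 0 -1;0 0 -0.5 0 0 0 -1")

```text
clock: 22.15
eef_pos: [658.9, 149.7, 215.9]
tool_rot: [3.14, 0.003, 3.056]
force: [0.7, -0.0, -0.4]
width: 85.4
gripper_force: 0.0
```

```bash
python3 look.py z wrist side scene|cut -c1-200
python3 - <<'E'
from edges import *
D=pickle.load(open('z.pkl','rb'));d=D['wrist']
print(fit(d,(658.5,149.5),-4.85,99,67,56,30,.075))
A=pickle.load(open('a.pkl','rb'))
cv2.imwrite('pics/z.png',np.vstack([cv2.resize(D['side']['img'][60:340,140:400,::-1],(520,300)) if 0 else cv2.resize(D[n]['img'][y0:y1,x0:x1,::-1],(560,298),interpolation=2) for n,y0,y1,x0,x1 in (('side',150,350,120,495),('scene',80,300,130,400))]))
E
```

```text
{'clock': 22.3, 'qpos': [0.191, 0.841, -0.882, 1.459, 0.676, 1.166, 0.688], 'qd': [-0.001, 0.009, 0.002, 0.002, -0.002, 0.002, 0.002], 'tau': [-0.129, -60.297, -12.983, -16.849, 0.001, -0.01, -0.0], '
wrist 65.70646984690485 259.52799116439684 187.77522273137288 [[0.085, -0.946, -0.311, 579.493], [0.996, 0.082, 0.025, 157.033], [0.002, -0.312, 0.95, 345.55], [0.0, 0.0, 0.0, 1.0]] ['img', 'vfov', 'c
side 52.35339714185419 254.4679873221276 189.92657642628808 [[0.962, 0.137, -0.235, 358.369], [-0.271, 0.42, -0.866, -711.158], [-0.02, 0.897, 0.441, 475.877], [0.0, 0.0, 0.0, 1.0]] ['img', 'vfov', 'c
scene 53.80175126790016 257.5244352296605 186.2196987453569 [[-0.726, 0.532, -0.435, 150.995], [-0.688, -0.568, 0.452, 443.883], [-0.006, 0.628, 0.778, 759.082], [0.0, 0.0, 0.0, 1.0]] ['img', 'vfov', 
(array([658.7, 149.8]), np.float64(-4.92), {'+x': (-0.08, -0.04, 'far', 176), '-x': (-0.08, 0.14, 'near', 178), '+y': (-0.22, -0.15, 'far', 299), '-y': (-0.23, 0.03, 'far', 299)})
```

View pics/z.png

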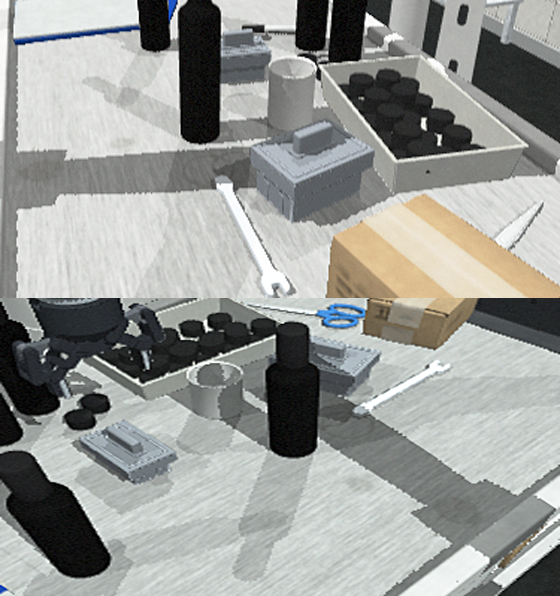

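Both lids sit level on their tubs, at (315,165) and (245,55) in the upper picture. The spanner lies flat and clear at (245,235), and the bottles and beaker stand.

```bash
python3 -c "
from cell import *
print(finish_job())"
```

```text
the job is handed in; nothing more can be done
None
```

The spanner lies flat on the bench, clear of the tubs, and both tubs are shut with their own lids. Each lid was pressed to a hard stop at its home height and measures level. The bottles and beaker still stand, and the job was handed in at about 22 s.

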